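# Put the chilli tin away in the sliding-cover condiment box

### The arm

A 6-joint arm with a two-finger parallel gripper is mounted at the origin on the work surface. World frame = base frame: x ahead of the robot, y to its left, z up, the work surface at z = 0. Lengths are in m, angles in rad, forces in N, time in s.
With the tool pointing down it reaches from about 0.275 to 0.875 m from the base axis. Payload 12.5 kg.
Tool frame: the origin (TCP) lies on the centre line of the jaws, within the pads' length; the fingertips stand 22 mm ahead of it and the grasp point (between the pads) lies 3 mm ahead of it; x points along the fingers, z is the direction in which the jaws open and shut, and the axes are right-handed (so a half turn about x gives the same grasp; the last joint's range is limited). The gripper opens to 85 mm and grips with 20 to 120 N. Pads are 22 mm wide; open, the fingers measure 114 mm over their backs; the gripper's body (76 mm by 85 mm) begins 54 mm behind the grasp point. The pads swing forward as they close: fully open they stand 13 mm farther back than shut.
Start: joints at [1.222, 0.351, 1.652, -0, 1.139, -0.085], TCP at [0.143, 0.531, 0.253] pointing down, gripper open.
Joint ranges: [-2.75, 2.75], [-0.79, 2.1], [0.01, 2.65], [-1.57, 4.71], [0.07, 3.14], [-2.87, 2.87]. Speed limits (rad/s): [2.22, 2.22, 2.79, 3.14, 3.14, 3.14].

### API

Orientations are given as a unit quaternion [w, x, y, z].
In Python, from station import observe, capture, sign_off, find_in gives the robot as it stands. The module is installed in compiled form; this text tells all that it offers.
- The arm moves only by the tool servo_tool, never from a script. Its argument "deltas" is one flat list of numbers, 5 for each row, row after row: the shift along the tool's x, y, z in cm, then the turn about the tool's x in degrees, then the closure, from 0 (fully open) to 1 (shut). A call has 1 to 12 rows; each row is the pose to reach, as a shift and turn from the pose measured when the call began, along the tool's axes at that moment; what a row does not reach only later rows make up. A row lasts 1/10 s, in which the tool goes at most 50 mm and 8.59 degrees, less where a joint would pass 70% of its speed; a pose out of reach is approached as far as the arm can. A call with a gripper value outside its range is refused whole. The fingers move at their own pace and stop on an object; the grip force is fixed at half the most. Time passes only in rows, so rows that repeat a pose let the fingers close. It gives the time, the measured TCP pose, the force and the opening at its end, in the units of the state.
- observe(): the state, without advancing time (a new reading comes with each control period).
- capture(name): name is "scene" or "top"; returns a dict with "frame" (420x560x3 uint8, red, green, blue), "intrinsics" (3x3 intrinsics, pixels), "world_to_cam" (4x4, takes a point from world to camera coordinates). Camera axes: x right, y down, z forward; pixel columns grow to the right and rows downward; lengths in m; the calibration is good to about 2 mm. A picture is of the moment at which its call begins. There is no depth.
- sign_off(): hands the job in, once; it reports no verdict.
Trained networks look in the newest picture that a camera, given by its name, has taken for a name from the list of things; names that differ only in an ending like _2 or _b are one class to them, and where a whole thing is asked for, a point or a joint stands for the part that bears it (a point fixed in the world has none). Each returns a list of dicts, best first, with "score" (0 to 1); they miss things now and then, are a little off and sometimes report something else, mostly with a low value. They report only what shows in the picture. A call takes as long as a camera call. They do not tell look-alikes from the thing itself.
- find_in(target, camera): "bbox" ([centre column, centre row, width, height] in pixels, round what is visible of it).
The state is a dict: "clock": time; "joint_pos": joint angles; "joint_vel": joint speeds; "tau": joint torques, N m; "eef_pos": TCP position; "ee_rot": TCP orientation; "wrist_force": force on the tool from outside, world axes, zero at the start; "wrist_torque": the same for the moment, N m; "gripper_width": finger opening in m.
Only numpy, scipy, OpenCV 4.12 (cv2) and the standard library are available. Lean on these libraries where they do the work, as an engineer would, in place of code of your own. Each camera call takes 0.05 s, during which the arm holds its last target. There are 200 camera calls.

### The job

The small red chilli tin stands on the wooden spice stand, hidden behind one of the two tall canisters: first lift the canister in front of it away and stand it upright on the empty blue tray, then slide the red cover of the white condiment box right back, stand the red tin upright in the box's empty front compartment and slide the cover fully shut. After that put the canister back upright on the very spot it came from. Set things down without dropping them, and leave the other canister and everything else on the counter where they are.

Things in the scene. Friction and masses are not known exactly. Their poses are not given: they have to be found in the camera images.
- stand: Fixed wooden board lying on the counter, 160 (its x) by 250 (its y) by 8 mm thick (all sizes here in mm); origin at the centre of its underside. Dark round spots for the canisters are at x=-35, y=-60 and +60; cork spots for the tins at x=+28, y=-60 and +60. So each tin stands about 63 behind (+x of) a canister, with a gap of about 12 between them.
- can_green_mid (a point): Centre (half-way up) of a loose upright cylindrical aluminium canister with a green lid and band: 56 mm diameter, 130 tall (lid top), about 0.22 kg. Stands on a dark spot of the stand; which of the two varies.
- can_blue_mid (a point): Centre (half-way up) of the like canister with a blue lid and band: 56 mm diameter, 130 tall, about 0.22 kg. Stands on the other dark spot.
- tin_red_mid (a point): Centre (half-way up) of the loose upright red chilli tin with a bare steel lid: 46 mm diameter, 45 tall, about 0.08 kg. Stands on one of the cork spots behind a canister.
- tin_yellow_mid (a point): Centre of the like yellow tin (46 mm diameter, 45 tall), behind the other canister; leave it alone.
- tray: Fixed, empty blue serving tray, 180 (its x) by 150 mm (its y), floor 4 thick, rim 10 high and 4 wide; origin at the centre of its underside.
- box: Fixed white condiment box, 220 (its x) by 140 mm (its y) outside; origin at the centre of its underside. Walls 5 thick, inner floor 5 above the counter, side rails up to 74 above it; between the rails' lips the opening is 122 wide. A divider across it at x=+30 parts the empty front compartment (x -105 to +27, y -65 to +65) from the rear one, which is full.
- box_place (a point): Point on the box's inner floor in the front compartment, 50 mm in front (-x) of the box's centre: a good place for the middle of the tin's underside.
- cover (a joint): Position of the box's red sliding cover: 0 fully shut, 0.13 m right back; it slides along the box's +x and stays where it is left (friction about 1.5 N). It starts shut or up to 15 mm ajar. The cover's underside is 60.5 mm above the counter and its top 66.5; right back, its front edge is at the box's x=+25 and it overhangs the box's rear by 129.
- cover_grip (a point): Grip point on the cover's black upright handle bar: 16 mm thick (box's x), 60 long (box's y), rising from the cover's top to 98.5 above the counter; the point is on the bar's middle, 84.5 above the counter (14 below the bar's top). With the cover shut the bar is at the box's x=-75. It moves with the cover.
- oil: Loose green glass oil bottle, 62 mm diameter, 210 tall, origin at its underside; bystander.
- mill: Loose dark wooden pepper mill, 54 mm diameter, 150 tall, origin at its underside; bystander.
- bowl: Loose small white bowl, 90 mm diameter, 40 tall, origin at its underside; bystander.
- cup: Loose blue cup, 72 mm diameter, 90 tall, origin at its underside; bystander.
Mind the look-alikes: they are no part of the job. What is shaped like the part that bears can_blue_mid but pink or yellow is not meant. Leave any orange look-alike of the part that bears can_green_mid alone.

How it is judged:
By the outcome, as a careful person would: the job done as asked, in the order asked, and still so for the second after the job is handed in, with the robot touching nothing.
It also fails if it takes over 72 s, if anything falls off the work surface, if the arm or the gripper's body presses on something with over 40 N, if the wrist force passes 120 N, or if a joint passes its speed limit or range.

## Working session

There is one attempt and no reset: what is moved stays moved. The work goes in short steps, Python scripts to look and compute and a tool call to move; the robot and the scene stay as the last step left them, time stands still between calls to the robot, and variables do not carry over. Pictures are saved under pics/ and viewed, about 8 in all and at most 12, crops included, and the job is handed in when it is done.

Besides the shell and the picture viewer there is one more tool, called after ">>>" by a JSON object that holds its "name" and its "arguments", one argument or row to a line. servo_tool: Moves the arm, as the interface text tells. Its arguments: {"type":"object","properties":{"deltas":{"type":"array","items":{"type":"number"}}},"required":["deltas"]}

```bash
mkdir -p pics; cat > h.py <<'E'
import numpy as np, cv2
from station import observe, capture, sign_off, find_in
def snap(cam,fn=None):
    c=capture(cam)
    if fn: cv2.imwrite('pics/'+fn,c['frame'][:,:,::-1])
    return c
def px2w(c,u,v,z):
    K=np.array(c['intrinsics']);T=np.array(c['world_to_cam']);R=T[:3,:3];o=-R.T@T[:3,3]
    d=R.T@np.linalg.solve(K,[u,v,1.]);s=(z-o[2])/d[2];return o+s*d
def w2px(c,p):
    K=np.array(c['intrinsics']);T=np.array(c['world_to_cam']);q=K@(T[:3,:3]@np.array(p)+T[:3,3]);return q[:2]/q[2]
E
python3 - <<'E'
from h import *
np.set_printoptions(precision=3,suppress=True)
a={}
for n in('scene','top'):
    c=snap(n);a[n]=c['frame'][:,:,::-1]
    T=np.array(c['world_to_cam']);print(n,-T[:3,:3].T@T[:3,3],T[:3,:3].tolist(),c['intrinsics'])
    cv2.imwrite(f'pics/{n}0.png',cv2.resize(a[n],(800,600),interpolation=cv2.INTER_CUBIC))
    for t in 'stand can_green_mid can_blue_mid tin_red_mid tin_yellow_mid tray box cover cover_grip oil mill bowl cup'.split():
        try: print(n,t,[(np.round(d['bbox']).astype(int).tolist(),round(d['score'],2)) for d in find_in(t,n)[:4]])
        except Exception as e: print(t,e)
print(observe())
E
```

```text
scene [1.211 0.338 0.911] [[-0.3646405024631172, 0.9311381548430302, -0.0043635488953506375], [0.7015113861343838, 0.2716293882635289, -0.6588620876597745], [-0.6123063604824472, -0.2433088819322012, -0.7522510943067091]] [[505.988   0.    281.071]
 [  0.    505.988 206.787]
 [  0.      0.      1.   ]]
scene stand [([354, 250, 133, 101], 0.88)]
scene can_green_mid [([390, 228, 38, 60], 0.81), ([454, 251, 40, 57], 0.75)]
scene can_blue_mid [([340, 206, 30, 58], 0.95), ([348, 160, 28, 45], 0.83), ([410, 180, 31, 55], 0.81)]
scene tin_red_mid [([323, 236, 26, 35], 0.98)]
scene tin_yellow_mid [([372, 263, 24, 32], 0.84)]
scene tray [([219, 223, 92, 78], 0.68)]
scene box [([125, 178, 92, 93], 0.78)]
scene cover [([119, 175, 79, 74], 0.81)]
scene cover_grip [([121, 174, 80, 70], 0.8)]
scene oil [([253, 278, 30, 78], 0.87)]
scene mill [([204, 277, 35, 58], 0.84)]
scene bowl [([301, 305, 48, 40], 0.69)]
scene cup [([374, 329, 38, 52], 0.94), ([120, 174, 81, 72], 0.24)]
top [0.395 0.045 1.308] [[-0.011386399161147457, -0.9998675379958667, -0.011629977481805128], [-0.9926468969420966, 0.012704
[... 635 characters left out ...]
[428, 215, 68, 88], 0.6)]
top cover_grip [([426, 214, 71, 93], 0.69)]
top oil [([266, 142, 25, 38], 0.56)]
top mill [([306, 141, 21, 35], 0.64)]
top bowl [([233, 156, 33, 30], 0.95), ([428, 217, 81, 101], 0.72)]
top cup [([178, 149, 31, 36], 0.78)]
{'clock': 1.4, 'joint_pos': array([ 1.222,  0.351,  1.652,  0.   ,  1.139, -0.085]), 'joint_vel': array([-0.002, -0.001,  0.001, -0.   , -0.001, -0.001]), 'tau': array([ -0.001, -50.603, -29.163,  -0.   ,   0.001,  -0.   ]), 'eef_pos': array([0.143, 0.531, 0.253]), 'ee_rot': array([ 0.561, -0.43 ,  0.561,  0.43 ]), 'wrist_force': array([-0.03 ,  0.419,  1.676]), 'wrist_torque': array([-0.019,  0.031, -0.019]), 'gripper_width': 0.08551852124734764}
```

View pics/scene0.png

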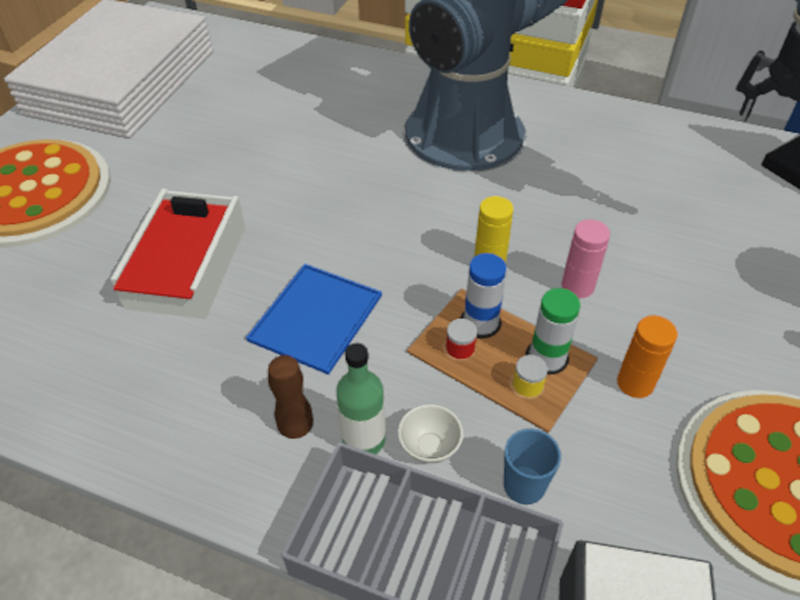

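View pics/top0.png

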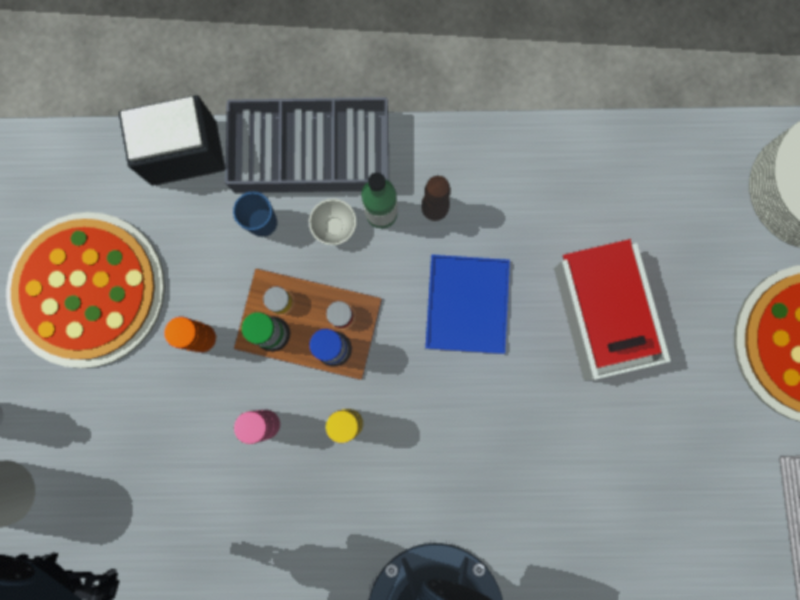

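```bash
cat > m.py <<'E'
from h import *
np.set_printoptions(precision=4,suppress=True)
def blob(c,box,f,big=True):
    h=cv2.cvtColor(c['frame'],cv2.COLOR_RGB2HSV);u,v,w,hh=box
    M=np.zeros(h.shape[:2],np.uint8);y0,y1,x0,x1=int(v-hh/2),int(v+hh/2),int(u-w/2),int(u+w/2)
    M[y0:y1,x0:x1]=f(h[y0:y1,x0:x1].astype(int))*255
    n,L,s,ce=cv2.connectedComponentsWithStats(M);k=1+np.argmax(s[1:,4]);return (L==k).astype(np.uint8),ce[k],s[k]
def rect(c,m,z):
    ct=max(cv2.findContours(m,cv2.RETR_EXTERNAL,cv2.CHAIN_APPROX_NONE)[0],key=cv2.contourArea)[:,0]
    P=np.array([px2w(c,u,v,z)[:2] for u,v in ct]).astype(np.float32)
    r=cv2.minAreaRect(P);return r,cv2.boxPoints(r)
E
python3 - <<'E'
from m import *
t=snap('top');s=snap('scene')
blue=lambda h:(abs(h[...,0]-113)<12)&(h[...,1]>150)&(h[...,2]>60)
red=lambda h:((h[...,0]<6)|(h[...,0]>174))&(h[...,1]>170)&(h[...,2]>60)
wood=lambda h:(h[...,0]<20)&(h[...,0]>4)&(h[...,1]>90)&(h[...,2]>50)
tin=lambda h:(h[...,1]<40)&(h[...,2]>110)
for n,b,f,z in(('tray',(328,213,76,84),blue,.010),('cover',(428,215,110,130),red,.0665),('stand',(216,227,130,100),wood,.008)):
    m,ce,st=blob(t,b,f);r,B=rect(t,m,z);print(n,np.array(r[0]),np.array(r[1]),r[2],B.tolist(),st)
m,ce,st=blob(t,(229,242,34,30),blue);print('bluelid top',st,px2w(t,*ce,.138))
m,ce,st=blob(s,(340,188,30,24),blue);print('bluelid scene',st,px2w(s,*ce,.138))
for n,b in(('red',(237,220,24,24)),('yel',(194,210,24,24))):
    m,ce,st=blob(t,b,tin);print(n,st,px2w(t,*ce,.053))
m,ce,st=blob(s,(323,229,30,20),tin);print('red scene',st,px2w(s,*ce,.053))
dark=lambda h:h[...,2]<60
m,ce,st=blob(t,(439,240,36,24),dark);print('bar',st,px2w(t,*ce,.0985))
a=cv2.resize(s['frame'][160:310,270:470,::-1],(800,600),interpolation=cv2.INTER_CUBIC);cv2.imwrite('pics/crop1.png',a)
a=cv2.resize(t['frame'][155:275,370:490,::-1],(600,600),interpolation=cv2.INTER_CUBIC);cv2.imwrite('pics/crop2.png',a)
E
```

```text
tray [ 0.562  -0.0683] [0.1475 0.1774] 85.3893051147461 [[0.46767863631248474, -0.13473710417747498], [0.6444942951202393, -0.14899657666683197], [0.6563540697097778, -0.0019361376762390137], [0.4795384407043457, 0.012323334813117981]] [ 298  179   58   68 3547]
cover [ 0.5519 -0.3242] [0.2103 0.1208] 12.812700271606445 [[0.43592339754104614, -0.28859731554985046], [0.4627078175544739, -0.40636834502220154], [0.6677840352058411, -0.3597283661365509], [0.6409996151924133, -0.24195733666419983]] [ 395  169   67   87 3429]
stand [0.529  0.2354] [0.2478 0.1576] 75.85888671875 [[0.42230284214019775, 0.13449491560459137], [0.5751245021820068, 0.09599216282367706], [0.6356637477874756, 0.33627891540527344], [0.4828420877456665, 0.37478166818618774]] [ 164  189  103   76 3388]
bluelid top [217 231  22  22 367] [0.4784 0.1858 0.138 ]
bluelid scene [329 178  25  22 450] [0.4886 0.1858 0.138 ]
red [229 211  17  17 226] [0.5417 0.172  0.053 ]
yel [185 201  16  17 221] [0.5703 0.2882 0.053 ]
red scene [313 223  25  16 332] [0.5412 0.1731 0.053 ]
bar [426 236  25   9 113] [ 0.4765 -0.3366  0.0985]
```

View pics/crop1.png

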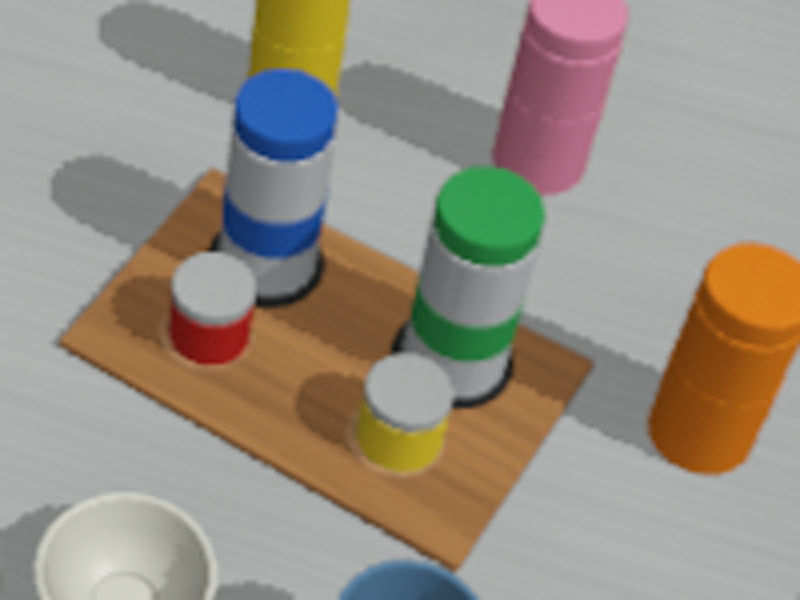

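View pics/crop2.png

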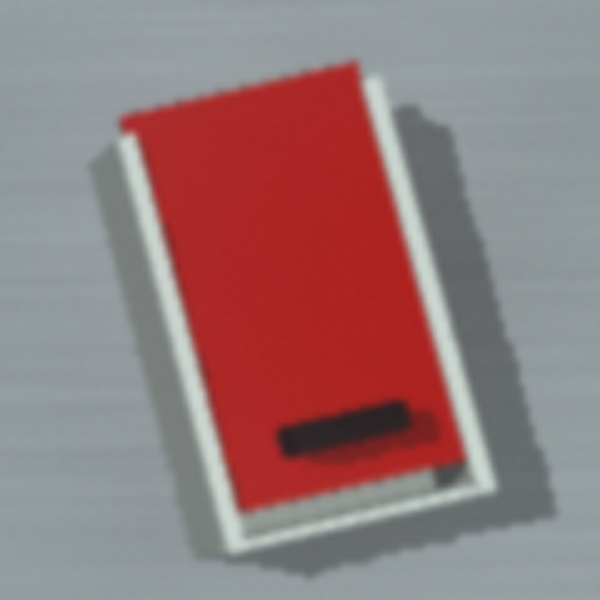

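Blue canister (crop at 285,160; original 340,206) is the one directly in front of the red tin (crop 212,310). The yellow (348,160) and pink (410,180) look-alikes stand off the stand. The cover is slightly ajar, with its handle at crop (343,428).

```bash
cat > go.py <<'E'
import sys
from m import *
from scipy.spatial.transform import Rotation as Ro
def go(p,jaw):  # p world TCP target, jaw: world heading of jaw axis in deg (mod 180)
    o=observe();q=o['ee_rot'];R=Ro.from_quat([q[1],q[2],q[3],q[0]]).as_matrix()
    z=R[:,2];cur=np.degrees(np.arctan2(z[1],z[0]));d=(jaw-cur+90)%180-90
    print('t',o['clock'],'tcp',o['eef_pos'],'toolx',R[:,0],'jaw %.1f'%cur,'cm',100*R.T@(np.array(p)-o['eef_pos']),'turn %.1f'%(-d),'w %.4f'%o['gripper_width'],'F',o['wrist_force'],'j6 %.2f'%o['joint_pos'][5])
if __name__=='__main__':
    a=list(map(float,sys.argv[1:]));go(a[:3],a[3])
E
python3 go.py .479 .186 .25 76
```

```text
t 1.5 tcp [0.1434 0.531  0.2533] toolx [ 0.  0. -1.] jaw 74.9 cm [  0.3281 -41.3938 -24.5514] turn -1.1 w 0.0855 F [-0.286   0.457  -0.5236] j6 -0.08
```

>>> {"name": "servo_tool", "arguments": {
  "deltas": [0.3,-41.4,-24.6,-1.1,0.1,0.3,-41.4,-24.6,-1.1,0.1,0.3,-41.4,-24.6,-1.1,0.1,0.3,-41.4,-24.6,-1.1,0.1,0.3,-41.4,-24.6,-1.1,0.1,0.3,-41.4,-24.6,-1.1,0.1,0.3,-41.4,-24.6,-1.1,0.1,0.3,-41.4,-24.6,-1.1,0.1,0.3,-41.4,-24.6,-1.1,0.1,0.3,-41.4,-24.6,-1.1,0.1,0.3,-41.4,-24.6,-1.1,0.1,0.3,-41.4,-24.6,-1.1,0.1]
}}

```text
clock: 2.7
eef_pos: [0.4789, 0.1852, 0.2501]
ee_rot: [0.557, -0.435, 0.558, 0.435]
wrist_force: [-0.4, -0.1, 0.5]
gripper_width: 0.0769
```

```bash
python3 go.py .479 .186 .102 76
```

```text
t 2.7 tcp [0.4789 0.1852 0.2501] toolx [-0.0005  0.0001 -1.    ] jaw 75.9 cm [14.8118  0.0025  0.0762] turn -0.1 w 0.0769 F [-0.4039 -0.1049  0.4739] j6 -1.05
```

>>> {"name": "servo_tool", "arguments": {
  "deltas": [5,0,0.1,0,0,9,0,0.1,0,0,12,0,0.1,0,0,14,0,0.1,0,0,14.8,0,0.1,0,0,14.8,0,0.1,0,0,14.8,0,0.1,0,0]
}}

```text
clock: 3.4
eef_pos: [0.4793, 0.1868, 0.1031]
ee_rot: [0.558, -0.435, 0.557, 0.435]
wrist_force: [-0.2, 0.5, 0.2]
gripper_width: 0.0853
```

>>> {"name": "servo_tool", "arguments": {
  "deltas": [0,0,0,0,0.3,0,0,0,0,0.5,0,0,0,0,0.8,0,0,0,0,1,0,0,0,0,1,0,0,0,0,1,0,0,0,0,1]
}}

```text
clock: 4.1
eef_pos: [0.4799, 0.1869, 0.1043]
ee_rot: [0.558, -0.435, 0.557, 0.435]
wrist_force: [-1.0, -0.5, 8.3]
gripper_width: 0.0548
```

```bash
python3 go.py .479 .186 .15 76
```

```text
t 4.1 tcp [0.4799 0.1869 0.1043] toolx [ 0.0026  0.001  -1.    ] jaw 75.9 cm [-4.5732  0.0562 -0.1063] turn -0.1 w 0.0548 F [-1.0492 -0.492   8.2625] j6 -1.04
```

>>> {"name": "servo_tool", "arguments": {
  "deltas": [-2,0,0,0,1,-5,0,0,0,1,-8,0,0,0,1,-8,0,0,0,1]
}}

```text
clock: 4.5
eef_pos: [0.4813, 0.1873, 0.188]
ee_rot: [0.561, -0.436, 0.554, 0.434]
wrist_force: [0.9, -0.4, -1.8]
gripper_width: 0.0549
```

```bash
python3 go.py .562 -.068 .18 76
```

```text
t 4.5 tcp [0.4813 0.1873 0.188 ] toolx [ 0.0088  0.0028 -1.    ] jaw 75.9 cm [  0.8011 -14.0266 -22.8103] turn -0.1 w 0.0549 F [ 0.858  -0.3795 -1.816 ] j6 -1.04
```

>>> {"name": "servo_tool", "arguments": {
  "deltas": [0.8,-2,-3,0,1,0.8,-4,-6.6,0,1,0.8,-6,-10,0,1,0.8,-8.5,-14,0,1,0.8,-11,-18,0,1,0.8,-13,-21,0,1,0.8,-14,-22.8,0,1,0.8,-14,-22.8,0,1,0.8,-14,-22.8,0,1]
}}

```text
clock: 5.4
eef_pos: [0.5613, -0.0677, 0.1793]
ee_rot: [0.56, -0.436, 0.555, 0.434]
wrist_force: [-0.5, -0.3, -1.6]
gripper_width: 0.0548
```

```bash
python3 go.py .562 -.068 .102 76
```

```text
t 5.4 tcp [ 0.5613 -0.0677  0.1793] toolx [ 0.0076  0.0033 -1.    ] jaw 75.9 cm [ 7.7298 -0.0249 -0.0471] turn -0.1 w 0.0548 F [-0.4989 -0.3339 -1.6279] j6 -1.53
```

>>> {"name": "servo_tool", "arguments": {
  "deltas": [2.5,0,0,0,1,5,0,0,0,1,6.5,0,0,0,1,7.2,0,0,0,1,7.6,0,0,0,1,7.7,0,0,0,1,7.8,0,0,0,1,7.9,0,0,0,1,7.9,0,0,0,1]
}}

```text
clock: 6.3
eef_pos: [0.562, -0.0675, 0.1006]
ee_rot: [0.561, -0.436, 0.555, 0.434]
wrist_force: [1.4, -0.2, -2.3]
gripper_width: 0.0546
```

>>> {"name": "servo_tool", "arguments": {
  "deltas": [0.1,0,0,0,1,0.15,0,0,0,1,0.15,0,0,0,1]
}}

```text
clock: 6.6
eef_pos: [0.5625, -0.0677, 0.1002]
ee_rot: [0.561, -0.436, 0.554, 0.433]
wrist_force: [-2.3, 0.1, 8.7]
gripper_width: 0.055
```

Contact. Release and rise.

>>> {"name": "servo_tool", "arguments": {
  "deltas": [0,0,0,0,0.3,0,0,0,0,0.1,0,0,0,0,0,0,0,0,0,0,0,0,0,0,0,-4,0,0,0,0,-8,0,0,0,0,-12,0,0,0,0,-12,0,0,0,0,-12,0,0,0,0]
}}

```text
clock: 7.6
eef_pos: [0.5615, -0.0681, 0.2207]
ee_rot: [0.561, -0.436, 0.554, 0.433]
wrist_force: [-1.2, 0.2, -0.9]
gripper_width: 0.0855
```

```bash
python3 go.py .477 -.338 .15 12.8
```

```text
t 7.6 tcp [ 0.5615 -0.0681  0.2207] toolx [ 0.0109  0.0025 -0.9999] jaw 75.9 cm [  6.9101   1.6828 -28.2744] turn 63.1 w 0.0855 F [-1.1508  0.2495 -0.9322] j6 -1.53
```

>>> {"name": "servo_tool", "arguments": {
  "deltas": [0,0.2,-4,8,0.3,0,0.4,-8,16,0.3,0,0.7,-12,24,0.3,1,1,-16,32,0.3,3,1.2,-20,40,0.3,5,1.4,-24,48,0.3,6.5,1.6,-28.3,56,0.3,6.9,1.7,-28.3,63.1,0.3,6.9,1.7,-28.3,63.1,0.3,6.9,1.7,-28.3,63.1,0.3,6.9,1.7,-28.3,63.1,0.3]
}}

```text
clock: 8.7
eef_pos: [0.4771, -0.3374, 0.1501]
ee_rot: [0.706, -0.08, 0.699, 0.081]
wrist_force: [0.7, -0.0, 0.9]
gripper_width: 0.0596
```

```bash
python3 go.py .477 -.338 .093 12.8
```

```text
t 8.7 tcp [ 0.4771 -0.3374  0.1501] toolx [ 0.0108  0.0027 -0.9999] jaw 13.0 cm [ 5.7049 -0.0539 -0.0835] turn 0.2 w 0.0596 F [ 0.705  -0.0296  0.893 ] j6 -0.93
```

>>> {"name": "servo_tool", "arguments": {
  "deltas": [3,0,0,0,0.3,4.5,0,0,0,0.3,5.4,0,0,0,0.3,5.4,0,0,0,0.3,5.4,0,0,0,0.4,5.4,0,0,0,0.6,5.4,0,0,0,0.8,5.4,0,0,0,1,5.4,0,0,0,1,5.4,0,0,0,1,5.4,0,0,0,1]
}}

```text
clock: 9.8
eef_pos: [0.4779, -0.3375, 0.0969]
ee_rot: [0.707, -0.08, 0.698, 0.08]
wrist_force: [-0.3, 1.1, 5.2]
gripper_width: 0.0148
```

```bash
python3 - <<'E'
from go import *
p=observe()['eef_pos'];print(p)
go(p+.14*np.array([np.cos(.2236),np.sin(.2236),0]),12.8)
E
```

```text
[ 0.4779 -0.3375  0.0969]
t 9.8 tcp [ 0.4779 -0.3375  0.0969] toolx [ 0.0115  0.0021 -0.9999] jaw 13.0 cm [ 0.1637 -0.0439 13.999 ] turn 0.2 w 0.0148 F [-0.2829  1.1417  5.1671] j6 -0.93
```

>>> {"name": "servo_tool", "arguments": {
  "deltas": [0,0,2,0,1,0,0,4,0,1,0.1,0,6.5,0,1,0.1,0,9,0,1,0.1,0,10.5,0,1,0.1,0,11,0,1,0.1,0,11,0,1]
}}

```text
clock: 10.5
eef_pos: [0.5858, -0.3133, 0.097]
ee_rot: [0.707, -0.08, 0.698, 0.08]
wrist_force: [2.3, -5.0, -2.5]
gripper_width: 0.0148
```

>>> {"name": "servo_tool", "arguments": {
  "deltas": [0,0,0.4,0,1,0,0,0.8,0,1,0,0,1.2,0,1,0,0,1.4,0,1,0,0,1.4,0,1]
}}

```text
clock: 11.0
eef_pos: [0.5921, -0.3119, 0.0968]
ee_rot: [0.701, -0.079, 0.704, 0.081]
wrist_force: [-50.5, -10.6, 24.4]
gripper_width: 0.0149
```

>>> {"name": "servo_tool", "arguments": {
  "deltas": [0,0,0,0,1,0,0,0,0,0.8,0,0,0,0,0.5,0,0,0,0,0.3,0,0,0,0,0.3,0,0,0,0,0.3]
}}

```text
clock: 11.6
eef_pos: [0.5925, -0.3117, 0.0968]
ee_rot: [0.701, -0.079, 0.704, 0.081]
wrist_force: [-0.6, 0.1, 0.2]
gripper_width: 0.0595
```

```bash
python3 go.py .5417 .172 .22 76
```

```text
t 11.6 tcp [ 0.5925 -0.3117  0.0968] toolx [-0.005   0.0023 -1.    ] jaw 13.0 cm [-12.1806  48.3112   5.8966] turn -63.0 w 0.0595 F [-0.581   0.1494  0.2014] j6 -0.78
```

>>> {"name": "servo_tool", "arguments": {
  "deltas": [-5,0,0,0,0.3,-9,0,0,0,0.3,-12.2,2,0,-4,0.2,-12.2,7,1,-12,0.1,-12.2,12,2,-20,0,-12.2,17,3,-28,0,-12.2,22,3.5,-36,0,-12.2,27,4,-44,0,-12.2,32,5,-52,0,-12.2,37,5.5,-60,0,-12.2,42,5.9,-63,0,-12.2,46,5.9,-63,0]
}}

```text
clock: 12.8
eef_pos: [0.5465, 0.1519, 0.2203]
ee_rot: [0.556, -0.434, 0.557, 0.438]
wrist_force: [0.9, -0.1, -0.6]
gripper_width: 0.0852
```

```bash
python3 go.py .5417 .172 .12 76; python3 - <<'E'
from h import *
t=snap('top')['frame'][:,:,::-1];s=snap('scene')['frame'][:,:,::-1]
cv2.imwrite('pics/v5.png',cv2.resize(np.hstack([t[110:310,150:500],s[90:290,50:400]]),(800,229)))
E
```

```text
t 12.8 tcp [0.5465 0.1519 0.2203] toolx [-0.0043  0.0026 -1.    ] jaw 76.2 cm [10.0413  0.9011  1.8215] turn 0.2 w 0.0852 F [ 0.8763 -0.1137 -0.575 ] j6 -1.14
```

View pics/v5.png

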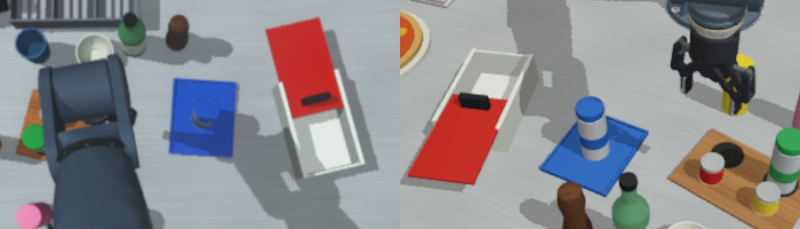

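The blue canister stands on the tray (about 207,113 in the left half), the cover is right back and the compartment open. The red tin is free on its cork spot (712,168 in the right half).

>>> {"name": "servo_tool", "arguments": {
  "deltas": [5,0.9,1.8,0.2,0,10,0.9,1.8,0.2,0,13.5,0.9,1.8,0.2,0,16,0.9,1.8,0.2,0,17.5,0.9,1.8,0.2,0,18.2,0.9,1.8,0.2,0,18.2,0.9,1.8,0.2,0,18.2,0.9,1.8,0.2,0]
}}

```text
clock: 13.7
eef_pos: [0.5412, 0.1743, 0.0396]
ee_rot: [0.557, -0.434, 0.557, 0.437]
wrist_force: [0.5, -0.1, 0.1]
gripper_width: 0.0858
```

>>> {"name": "servo_tool", "arguments": {
  "deltas": [0,0,0,0,0.3,0,0,0,0,0.5,0,0,0,0,0.8,0,0,0,0,1,0,0,0,0,1,0,0,0,0,1,0,0,0,0,1]
}}

```text
clock: 14.4
eef_pos: [0.5416, 0.1744, 0.0405]
ee_rot: [0.557, -0.434, 0.557, 0.437]
wrist_force: [-1.9, 0.4, 7.9]
gripper_width: 0.0449
```

>>> {"name": "servo_tool", "arguments": {
  "deltas": [-1,0,0,0,1,-4,0,0,0,1,-8,0,0,0,1,-12,0,0,0,1,-15,0,0,0,1,-15,0,0,0,1]
}}

```text
clock: 15.0
eef_pos: [0.5436, 0.1742, 0.1954]
ee_rot: [0.56, -0.435, 0.554, 0.436]
wrist_force: [0.0, -0.6, -1.7]
gripper_width: 0.0448
```

```bash
python3 go.py .490 -.334 .19 102.8
```

```text
t 15.0 tcp [0.5436 0.1742 0.1954] toolx [ 0.0056  0.0056 -1.    ] jaw 76.1 cm [  0.2288  -7.0073 -50.6229] turn -26.7 w 0.0448 F [ 0.0182 -0.6034 -1.7415] j6 -1.10
```

```bash
python3 go.py .493 -.333 .19 12.8
```

```text
t 15.0 tcp [0.5436 0.1742 0.1954] toolx [ 0.0056  0.0056 -1.    ] jaw 76.1 cm [  0.231   -7.2745 -50.4537] turn 63.3 w 0.0448 F [ 0.0182 -0.6034 -1.7415] j6 -1.10
```

>>> {"name": "servo_tool", "arguments": {
  "deltas": [-1.5,-0.5,-4,3,1,-1.5,-1.2,-8.5,9,1,-1.5,-1.9,-13,15,1,-1.5,-2.6,-17.5,21,1,-1.5,-3.2,-22,27,1,-1.5,-3.9,-26.5,33,1,-1.5,-4.5,-31,39,1,-1.5,-5.2,-35.5,45,1,-1.5,-5.9,-40,51,1,-0.5,-6.5,-44.5,57,1,0,-7,-48.5,63.3,1,0.2,-7.3,-50.4,63.3,1]
}}

```text
clock: 16.2
eef_pos: [0.4922, -0.3351, 0.1892]
ee_rot: [0.705, -0.075, 0.701, 0.079]
wrist_force: [0.5, 0.4, -0.8]
gripper_width: 0.0446
```

>>> {"name": "servo_tool", "arguments": {
  "deltas": [0,0,0,0,1,0,0,0,0,1]
}}

```text
clock: 16.4
eef_pos: [0.4919, -0.3345, 0.1888]
ee_rot: [0.704, -0.075, 0.701, 0.08]
wrist_force: [-0.4, 0.7, -1.2]
gripper_width: 0.0447
```

```bash
python3 go.py .493 -.333 .0395 12.8;python3 - <<'E'
from h import *
t=snap('top');s=snap('scene')
a=cv2.resize(t['frame'][150:290,370:510,::-1],(400,400));b=cv2.resize(s['frame'][90:260,40:210,::-1],(400,400))
cv2.imwrite('pics/v6.png',np.hstack([a,b]))
E
```

```text
t 16.4 tcp [ 0.4919 -0.3345  0.1888] toolx [ 0.0036  0.0071 -1.    ] jaw 12.6 cm [14.9327  0.0323  0.0602] turn -0.2 w 0.0447 F [-0.422   0.6681 -1.2003] j6 -0.90
```

View pics/v6.png

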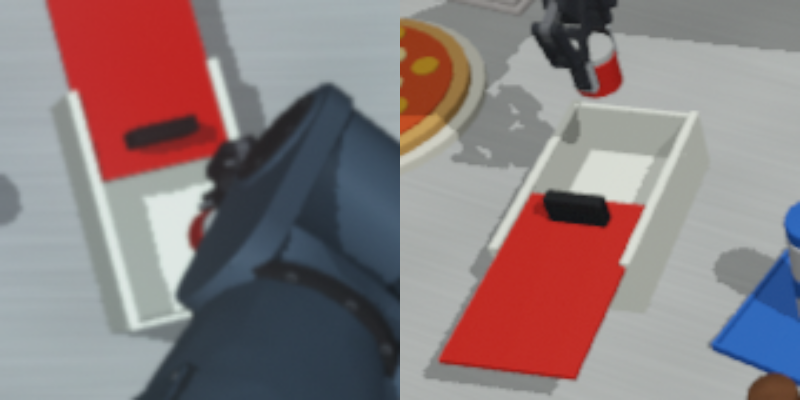

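```bash
python3 - <<'E'
from m import *
t=snap('top')
for z in(.058,.074):
  a,b=px2w(t,417.3,265,z),px2w(t,468.4,253,z);m=(a+b)/2;print(z,a,b,np.linalg.norm(a-b),'place',m[:2]+.06*np.array([.975,.222]))
E
```

```text
0.058 [ 0.4165 -0.2923  0.058 ] [ 0.4456 -0.4247  0.058 ] 0.13556045034857925 place [ 0.4896 -0.3452]
0.074 [ 0.4162 -0.288   0.074 ] [ 0.445  -0.4187  0.074 ] 0.13382583985111018 place [ 0.4891 -0.34  ]
```

>>> {"name": "servo_tool", "arguments": {
  "deltas": [4,-0.3,0,0,1,8,-0.3,0,0,1,11,-0.3,0,0,1,13,-0.3,0,0,1,14,-0.3,0,0,1,14.6,-0.3,0,0,1,14.9,-0.3,0,0,1,15.0,-0.3,0,0,1,15.0,-0.3,0,0,1]
}}

```text
clock: 17.45
eef_pos: [0.4942, -0.336, 0.0402]
ee_rot: [0.705, -0.076, 0.701, 0.08]
wrist_force: [-0.5, -0.1, -0.2]
gripper_width: 0.0444
```

>>> {"name": "servo_tool", "arguments": {
  "deltas": [0.1,0,0,0,1,0.2,0,0,0,1,0.2,0,0,0,1]
}}

```text
clock: 17.75
eef_pos: [0.4942, -0.336, 0.0383]
ee_rot: [0.705, -0.076, 0.701, 0.08]
wrist_force: [0.7, 0.2, -1.5]
gripper_width: 0.045
```

>>> {"name": "servo_tool", "arguments": {
  "deltas": [0.07,0,0,0,1,0.14,0,0,0,1,0.14,0,0,0,1]
}}

```text
clock: 18.05
eef_pos: [0.4943, -0.3361, 0.0376]
ee_rot: [0.705, -0.076, 0.701, 0.079]
wrist_force: [-3.1, 2.8, 8.4]
gripper_width: 0.0447
```

Contact. Release to about 60 mm and rise.

>>> {"name": "servo_tool", "arguments": {
  "deltas": [0,0,0,0,0.6,0,0,0,0,0.3,0,0,0,0,0.3,0,0,0,0,0.3,0,0,0,0,0.3,-4,0,0,0,0.3,-8,0,0,0,0.3,-12,0,0,0,0.3,-12,0,0,0,0.3]
}}

```text
clock: 18.95
eef_pos: [0.4956, -0.3382, 0.1629]
ee_rot: [0.707, -0.078, 0.698, 0.077]
wrist_force: [-0.7, -0.6, -0.9]
gripper_width: 0.0599
```

```bash
python3 go.py .5925 -.3117 .155 12.8; python3 - <<'E'
from h import *
s=snap('scene')
cv2.imwrite('pics/v7.png',cv2.resize(s['frame'][90:260,40:310,::-1],(800,504)))
E
```

```text
t 18.95 tcp [ 0.4956 -0.3382  0.1629] toolx [ 0.0125 -0.0001 -0.9999] jaw 12.6 cm [ 0.9124  0.4724 10.0267] turn -0.2 w 0.0599 F [-0.6501 -0.5912 -0.9161] j6 -0.91
```

View pics/v7.png

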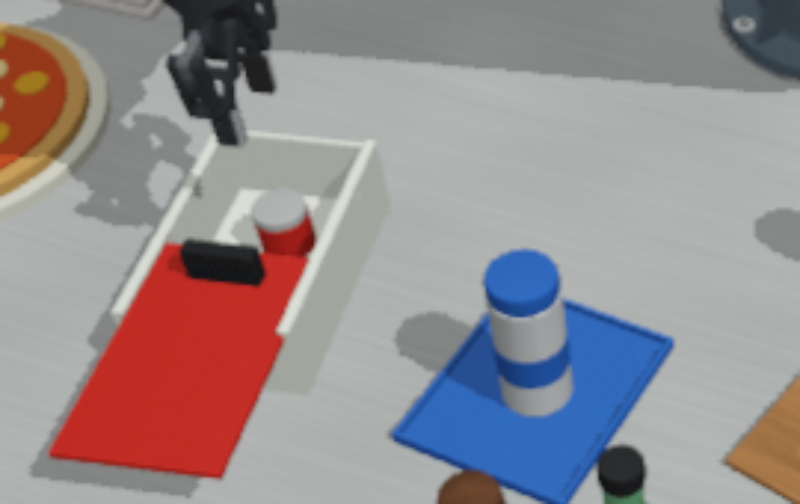

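The red tin stands upright in the open front compartment (285,225). Next I shut the cover.

>>> {"name": "servo_tool", "arguments": {
  "deltas": [0,0.2,5,0,0.3,0,0.5,9,0,0.3,0.9,0.5,10,0,0.3,0.9,0.5,10,0,0.3,0.9,0.5,10,0,0.3]
}}

```text
clock: 19.5
eef_pos: [0.59, -0.3107, 0.1507]
ee_rot: [0.705, -0.077, 0.7, 0.079]
wrist_force: [-0.7, 1.3, 0.5]
gripper_width: 0.0595
```

```bash
python3 go.py .5925 -.3117 .097 12.8
```

```text
t 19.5 tcp [ 0.59   -0.3107  0.1507] toolx [ 0.0071  0.0034 -1.    ] jaw 12.6 cm [ 5.3704 -0.1626  0.1848] turn -0.2 w 0.0595 F [-0.65    1.2797  0.4505] j6 -0.78
```

>>> {"name": "servo_tool", "arguments": {
  "deltas": [3,0,0.2,0,0.3,4.5,0,0.2,0,0.3,5.4,0,0.2,0,0.3,5.4,0,0.2,0,0.3,5.4,0,0.2,0,0.4,5.4,0,0.2,0,0.6,5.4,0,0.2,0,0.8,5.4,0,0.2,0,1,5.4,0,0.2,0,1,5.4,0,0.2,0,1,5.4,0,0.2,0,1]
}}

```text
clock: 20.6
eef_pos: [0.5912, -0.3106, 0.0977]
ee_rot: [0.705, -0.077, 0.701, 0.079]
wrist_force: [-10.1, -0.9, 9.0]
gripper_width: 0.0146
```

```bash
python3 go.py .4658 -.3405 .097 12.8
```

```text
t 20.6 tcp [ 0.5912 -0.3106  0.0977] toolx [ 0.0047  0.0031 -1.    ] jaw 12.6 cm [ -0.001   -0.1784 -12.8872] turn -0.2 w 0.0146 F [-10.1474  -0.8804   9.0392] j6 -0.78
```

>>> {"name": "servo_tool", "arguments": {
  "deltas": [0,0,-1.5,0,1,0,0,-4,0,1,0,0,-6.5,0,1,0,0,-9,0,1,0,-0.1,-11,0,1,0,-0.1,-12,0,1,0,-0.1,-12.3,0,1,0,-0.1,-12.3,0,1]
}}

```text
clock: 21.4
eef_pos: [0.4707, -0.3377, 0.0977]
ee_rot: [0.704, -0.076, 0.701, 0.079]
wrist_force: [-3.2, 7.2, 7.5]
gripper_width: 0.0147
```

>>> {"name": "servo_tool", "arguments": {
  "deltas": [0,0,-0.3,0,1,0,0,-0.6,0,1,0,0,-0.9,0,1,0,0,-1.2,0,1,0,0,-1.2,0,1]
}}

```text
clock: 21.9
eef_pos: [0.4636, -0.3392, 0.0977]
ee_rot: [0.708, -0.076, 0.698, 0.078]
wrist_force: [37.1, 12.7, -18.6]
gripper_width: 0.0149
```

>>> {"name": "servo_tool", "arguments": {
  "deltas": [0,0,0,0,1,0,0,0,0,0.7,0,0,0,0,0.4,0,0,0,0,0.3,0,0,0,0,0.3,-4,0,0,0,0.3,-8,0,0,0,0.3,-12,0,0,0,0.2,-12,0,0,0,0.1]
}}

```text
clock: 22.8
eef_pos: [0.4634, -0.3413, 0.2233]
ee_rot: [0.71, -0.079, 0.696, 0.076]
wrist_force: [-0.3, -0.1, -0.9]
gripper_width: 0.0768
```

```bash
python3 go.py .562 -.0675 .215 76; python3 - <<'E'
from m import *
s=snap('scene')
cv2.imwrite('pics/v8.png',cv2.resize(s['frame'][90:260,40:310,::-1],(800,504)))
blue=lambda h:(abs(h[...,0]-113)<12)&(h[...,1]>150)&(h[...,2]>60)
E
```

```text
t 22.8 tcp [ 0.4634 -0.3413  0.2233] toolx [ 0.0204 -0.0019 -0.9998] jaw 12.6 cm [ 0.9741 24.5872 15.5554] turn -63.4 w 0.0768 F [-0.3434 -0.1394 -0.8968] j6 -0.95
```

View pics/v8.png

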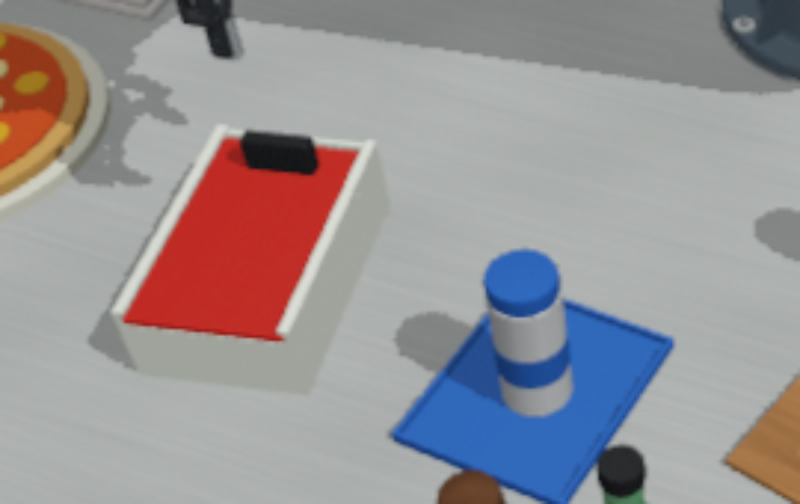

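The cover is fully shut: the handle is at the front (280,152) and the rear edge is flush. Now I return the canister.

>>> {"name": "servo_tool", "arguments": {
  "deltas": [0,3,2,-8,0,0,6,4,-16,0,0,10,6,-24,0,0,13.5,8.5,-32,0,0.5,17,11,-40,0,0.7,20.5,13,-48,0,1,24,15,-56,0,1,24.6,15.6,-63.4,0,1,24.6,15.6,-63.4,0,1,24.6,15.6,-63.4,0,1,24.6,15.6,-63.4,0]
}}

```text
clock: 23.95
eef_pos: [0.5611, -0.0674, 0.2119]
ee_rot: [0.563, -0.437, 0.553, 0.43]
wrist_force: [0.2, 0.5, 0.9]
gripper_width: 0.0855
```

```bash
python3 go.py .5625 -.0677 .1 76
```

```text
t 23.95 tcp [ 0.5611 -0.0674  0.2119] toolx [ 0.0168  0.0006 -0.9999] jaw 75.7 cm [11.1867  0.0409 -0.0437] turn -0.3 w 0.0855 F [0.2078 0.4696 0.9185] j6 -1.53
```

>>> {"name": "servo_tool", "arguments": {
  "deltas": [4,0,0,0,0,7.5,0,0,0,0,10,0,0,0,0,11,0,0,0,0,11.1,0,0,0,0,11.1,0,0,0,0,11.1,0,0,0,0]
}}

```text
clock: 24.65
eef_pos: [0.5637, -0.0677, 0.1023]
ee_rot: [0.564, -0.438, 0.553, 0.43]
wrist_force: [-0.1, 0.8, 0.5]
gripper_width: 0.0856
```

>>> {"name": "servo_tool", "arguments": {
  "deltas": [0,0,0,0,0.3,0,0,0,0,0.5,0,0,0,0,0.8,0,0,0,0,1,0,0,0,0,1,0,0,0,0,1,0,0,0,0,1]
}}

```text
clock: 25.35
eef_pos: [0.5643, -0.0681, 0.1034]
ee_rot: [0.564, -0.438, 0.553, 0.429]
wrist_force: [-1.5, -3.0, 8.0]
gripper_width: 0.0547
```

>>> {"name": "servo_tool", "arguments": {
  "deltas": [-1,0,0,0,1,-4,0,0,0,1,-7,0,0,0,1,-9,0,0,0,1,-9,0,0,0,1,-9,0,0,0,1]
}}

```text
clock: 25.95
eef_pos: [0.5622, -0.068, 0.1933]
ee_rot: [0.564, -0.438, 0.553, 0.429]
wrist_force: [-0.4, 0.3, -1.5]
gripper_width: 0.0549
```

```bash
python3 go.py .480 .187 .19 76
```

```text
t 25.95 tcp [ 0.5622 -0.068   0.1933] toolx [ 0.0208 -0.0007 -0.9998] jaw 75.7 cm [ 0.1391 14.2671 22.6726] turn -0.3 w 0.0549 F [-0.4378  0.3237 -1.4808] j6 -1.53
```

>>> {"name": "servo_tool", "arguments": {
  "deltas": [0,1.5,3,0,1,0,4,6.6,0,1,0,6.5,10,0,1,0,9,14,0,1,0,11.5,18,0,1,0.1,13,21,0,1,0.1,14,22.6,0,1,0.1,14.1,22.7,0,1,0.1,14.1,22.7,0,1]
}}

```text
clock: 26.85
eef_pos: [0.4812, 0.1867, 0.1894]
ee_rot: [0.563, -0.439, 0.553, 0.43]
wrist_force: [0.2, 0.1, -2.0]
gripper_width: 0.055
```

```bash
python3 go.py .4817 .1865 .109 76
```

```text
t 26.85 tcp [0.4812 0.1867 0.1894] toolx [ 0.0191 -0.0013 -0.9998] jaw 75.7 cm [ 8.0437  0.0995 -0.0328] turn -0.3 w 0.0550 F [ 0.1522  0.1344 -1.9917] j6 -1.03
```

>>> {"name": "servo_tool", "arguments": {
  "deltas": [2.5,0,0,-0.3,1,5,0.1,0,-0.3,1,6.5,0.1,0,-0.3,1,7.3,0.1,0,-0.3,1,7.8,0.1,0,-0.3,1,8,0.1,0,-0.3,1,8.1,0.1,0,-0.3,1,8.1,0.1,0,-0.3,1]
}}

```text
clock: 27.65
eef_pos: [0.4821, 0.1868, 0.1089]
ee_rot: [0.562, -0.44, 0.552, 0.431]
wrist_force: [0.3, -0.5, -2.1]
gripper_width: 0.0548
```

>>> {"name": "servo_tool", "arguments": {
  "deltas": [0.07,0,0,0,1,0.14,0,0,0,1,0.14,0,0,0,1]
}}

```text
clock: 27.95
eef_pos: [0.4821, 0.1869, 0.1076]
ee_rot: [0.562, -0.44, 0.552, 0.431]
wrist_force: [0.9, -0.3, -1.6]
gripper_width: 0.0544
```

>>> {"name": "servo_tool", "arguments": {
  "deltas": [0.07,0,0,0,1,0.13,0,0,0,1,0.13,0,0,0,1]
}}

```text
clock: 28.25
eef_pos: [0.4825, 0.1868, 0.1074]
ee_rot: [0.563, -0.44, 0.551, 0.431]
wrist_force: [-4.1, -4.1, 13.4]
gripper_width: 0.0548
```

Contact at the expected height; release, rise, and move clear.

>>> {"name": "servo_tool", "arguments": {
  "deltas": [0,0,0,0,0.5,0,0,0,0,0.2,0,0,0,0,0,0,0,0,0,0,0,0,0,0,0,-4,0,0,0,0,-8,0,0,0,0,-13,0,0,0,0,-15,0,0,0,0]
}}

```text
clock: 29.15
eef_pos: [0.4804, 0.1873, 0.2617]
ee_rot: [0.564, -0.441, 0.549, 0.43]
wrist_force: [-0.2, 0.4, -1.0]
gripper_width: 0.0854
```

>>> {"name": "servo_tool", "arguments": {
  "deltas": [-1,0,-4,0,0,-1,0,-9,0,0,-1,0,-14,0,0,-1,0,-19,0,0,-1,0,-24,0,0,-1,0,-29,0,0,-1,0,-32,0,0,-1,0,-32,0,0]
}}

```text
clock: 29.95
eef_pos: [0.4023, -0.1259, 0.2695]
ee_rot: [0.565, -0.44, 0.55, 0.429]
wrist_force: [0.4, -0.4, 0.3]
gripper_width: 0.0858
```

```bash
python3 - <<'E'
from m import *
t=snap('top');s=snap('scene')
blue=lambda h:(abs(h[...,0]-113)<12)&(h[...,1]>150)&(h[...,2]>60)
for c,b,n in((t,(229,242,34,30),'top'),(s,(340,188,30,24),'scene')):
    m,ce,st=blob(c,b,blue);print(n,st,px2w(c,*ce,.138))
a=cv2.resize(s['frame'][100:310,40:470,::-1],(800,391),interpolation=cv2.INTER_CUBIC);cv2.imwrite('pics/v9.png',a)
for o in 'can_green_mid tin_yellow_mid oil mill bowl cup'.split(): print(o,[np.round(d['bbox']) for d in find_in(o,'scene')[:1]])
print(observe()['eef_pos'])
E
```

```text
top [217 230  22  21 368] [0.4811 0.1864 0.138 ]
scene [329 179  25  21 440] [0.4907 0.1863 0.138 ]
can_green_mid [array([390., 230.,  34.,  62.])]
tin_yellow_mid [array([373., 266.,  21.,  33.])]
oil [array([254., 280.,  29.,  80.])]
mill [array([205., 277.,  37.,  61.])]
bowl [array([301., 304.,  48.,  38.])]
cup [array([374., 329.,  40.,  53.])]
[ 0.4033 -0.1225  0.2695]
```

View pics/v9.png

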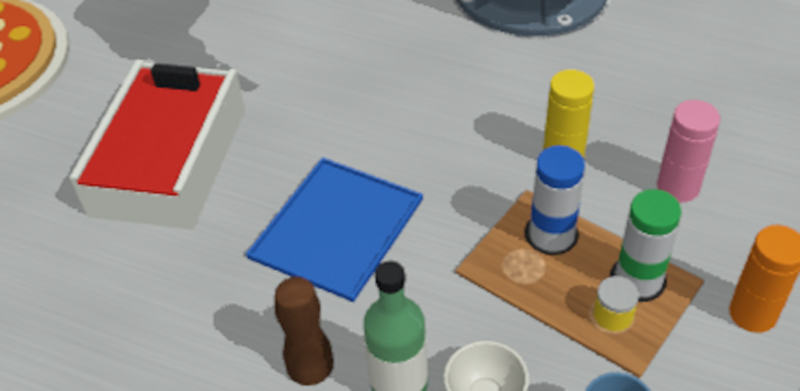

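The canister is upright on its dark spot (556,200), about 2.5 mm from where it was measured at the start. The cover is shut, the tray is empty and nothing else has moved.

```bash
python3 -c "from station import sign_off;print(sign_off())"
```

```text
the job is handed in; nothing more can be done
None
```

The job is done and handed in at about 30 s of robot time; no verdict was reported.

In order, I:
- moved the blue canister, which hid the red tin, to the tray
- slid the cover right back to its stop
- stood the red tin in the front compartment
- pushed the cover shut to its stop, about 131 mm of travel
- put the blue canister back upright on its dark spot

**Last checks:**
- **Canister:** the top camera puts its lid about 2.5 mm from where it started, and within 1 mm of the dark spot worked out from the stand's pose.
- **Cover and tray:** the cover looks fully shut and the tray is empty.
- **Red tin:** it was upright in the compartment in the picture taken before the cover closed. It can't be seen now.
- **Everything else:** the green canister, yellow tin, oil, mill, bowl and cup are within about 3 pixels of their first positions, which is the detectors' own scatter.
- **Forces:** the highest I read was a wrist force of about 57 N, when the gripped cover met its rear stop; the front stop gave about 43 N. I only read forces at the end of each move, so short peaks in between are not known.
- **Disagreement:** two estimates of the box's midline differed by 6 to 11 mm across its width. I placed the tin between them, and it had ample room.

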